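# Gauge the plate gap of a gel-casting stand

## Robot

A 6-joint arm with a two-finger parallel gripper is mounted at the origin on a cart in front of the work surface, level with it; the furniture and walls round the work are solid. World frame = base frame: x ahead of the robot, y to its left, z up, the work surface at z = 0. Lengths are in mm, angles in degrees, forces in N, time in s.
With the tool pointing down it reaches from about 425 to 1125 mm from the base axis. Payload 14.9 kg.
Tool frame: the origin (TCP) lies midway between the tips of the shut fingers; the grasp point (between the pads) lies 19 mm behind it; z points along the fingers, x is the direction in which the jaws open and shut, and the axes are right-handed (so a half turn about z gives the same grasp; the last joint's range is limited). The gripper opens to 91 mm and grips with 3 to 60 N. Pads are 32 mm wide; open, the fingers measure 118 mm over their backs; the gripper's body (76 mm by 178 mm) begins 60 mm behind the grasp point.
Start: joints at [-69.689, 21.709, 99.362, -0, 58.929, -1.908], TCP at [264.704, -648.035, 213.932] pointing down, gripper open.
Joint ranges: [-158.91, 158.91], [-42.39, 125.64], [0.06, 152.35], [-60.88, 240.88], [17.5, 164.5], [-176.32, 176.32]. Speed limits (degrees/s): [108.29, 108.29, 136.94, 180, 180, 180].

## Interface

Orientations are given as a 3x3 rotation matrix whose columns are the frame's x, y, z axes.
In Python, from plant import env gives the robot as it stands.
- The arm moves only by the tool send_rows, never from a script. Its argument "targets" is a list of rows, each an object of numbers: "tx", "ty", "tz": the shift along the tool's x, y, z in mm; "twist": the turn about the tool's z in degrees; "grip": the opening, from -1 (shut) to 1 (fully open). In form: [{"tx": .., "ty": .., "tz": .., "twist": .., "grip": ..}, ...]. A call has 1 to 10 rows; each row is the pose to reach, as a shift and turn from the pose commanded when the call began, along the tool's axes at that moment; what a row does not reach only later rows make up. A row lasts 1/12 s, in which the tool goes at most 41.7 mm and 7.16 degrees, less where a joint would pass 70% of its speed; a pose out of reach is approached as far as the arm can. A call with a gripper value outside its range is refused whole. The fingers move at their own pace and stop on an object; the grip force is fixed at half the most. Time passes only in rows, so rows that repeat a pose let the fingers close. It gives the time, the measured TCP pose, the force and the opening at its end, in the units of the state.
- env.get_state(): the state, without advancing time (a new reading comes with each control period).
- env.capture(name): name is "scene" or "top" or "wrist"; returns a dict with "image" (384x512x3 uint8, red, green, blue), "vfov" (degrees; the focal length in pixels is half the picture's height over the tangent of half this angle, whatever the lens; pixels are square), "cx", "cy" (the principal point, pixels), "R" (3x3) and "t" (3): a world point X has camera coordinates R X + t; the wrist camera has in their place "hand_eye" (4x4, takes a point from camera to tool coordinates, whose origin is the TCP and whose axes are the tool frame's). Camera axes: x right, y down, z forward; pixel columns grow to the right and rows downward; lengths in mm; the calibration is good to about 2 mm. A picture is of the moment at which its call begins: read the wrist's pose just before it. There is no depth.
- env.sign_off(): hands the job in, once; it reports no verdict.
The state is a dict: "clock": time; "qpos": joint angles; "qd": joint speeds; "joint_efforts": joint torques, N m; "eef_pos": TCP position; "orientation": TCP orientation; "force": force on the tool from outside, world axes, zero at the start; "wrist_torque": the same for the moment, N m; "width": finger opening in mm.
Only numpy, scipy, OpenCV 4.12 (cv2) and the standard library are available. Lean on these libraries where they do the work, as an engineer would, in place of code of your own. Each camera call takes 0.05 s, during which the arm holds its last target.

## Task

Check the gap of the gel-casting stand with the taper gauge: lift the gauge by its orange handle out of its grey holder, hold it blade down and square above the gap with its narrow side edge flush against the black guide post, then slide it down along the post between the two plates until it drags snugly, with the sprung blue plate pushed back by one to two millimetres and not forced further. Finish while still gripping the gauge and holding it at that depth, upright and flush with the post; leave the other things on the bench alone.

Things in the scene. Friction and masses are not known exactly. Their poses are not given: they have to be found in the camera images.
- gauge: Loose taper gauge, 120 g, upright in the holder. Steel blade, 90 mm long, 28 wide (own y); thickness (own x) grows evenly from 3 mm at the tip to 14 at the top (0.122 per mm), alike on both faces. Orange handle above it, 36 (y) x 24 (x) x 45 mm high, its middle 112 mm above the tip. Origin: middle of the blade's tip; z up to the handle. A half turn about z looks and works the same.
- holder: Grey gauge holder, fixed: foot 86 x 86 x 4 mm, block 37 (x) x 55 (y) mm, top 96 mm above the bench. The blade hangs in a slot 17 (x) x 31 (y) mm, the handle's underside on the block's top, tip 6 mm above the bench. Lift the gauge straight up by over 90 mm to clear it. Origin: centre of the underside.
- stand: White casting stand, fixed: base 150 (x) x 130 (y) x 14 mm. Two upright plates face each other across a gap near x = 0: blue sprung one at -x, aluminium one at +x. Both span y -45 to +29, z 18 to 80 mm; above, a lip flares 40 degrees outward to z = 87. The gap, 6 to 8 mm, differs each time. Origin: centre of the underside; x across the gap, y along the plates to the post, z up.
- guide_post: Rigid black post of the stand, at the plates' +y end: 34 mm wide (x), 12 mm (y), top 106 mm above the bench, 19 mm above the lips. Its flat guide face looks to -y and lies at y = +30 mm of the stand; with the blade's edge flush on it, the gauge's middle is at y = +16 mm of the stand. Origin and axes: those of the stand.
- post_face (a point): Point on the guide face of the post, at its top edge, in the middle of its width (stand x = 0, y = +30 mm, z = 106 mm).
- front_edge (a point): Top inner edge of the blue sprung plate (80 mm above the bench, where the lip begins), middle of the plate. It moves with the plate. The middle of the gap lies half way between this point and back_edge.
- back_edge (a point): Top inner edge of the aluminium plate (80 mm above the bench, where the lip begins), middle of the plate.
- front_plate (a joint): How far the blue sprung plate is pushed back (to stand -x), m: 0 at rest, travel 0.006. A spring holds it at rest with about 2 N and adds 2 N per mm. Once the blade touches both plates, each further mm of descent pushes it back by about 0.12 mm; pushing the blade down takes 2 to 4 N at first touch and 7 to 15 N when it has gone back 1 to 2 mm.
- back_plate (a joint): Setting of the aluminium plate, in m, 0 to 0.002; fixed by a stiff screw during the run. The gap at rest is 0.006 plus this value.
- petri_dish: Closed petri dish, 67 mm across, 16 mm high; a bystander, to be left alone. Origin: centre of the underside.
- beaker: Small glass beaker, 45 mm across, 58 mm high; a bystander, to be left alone. Origin: centre of the underside.
- dropper: Brown dropper bottle with a red rubber bulb, 36 mm across, 97 mm high; a bystander, to be left alone. Origin: centre of the underside.
- stopwatch: Black stopwatch lying face up, 73 x 62 x 18 mm; a bystander, to be left alone. Origin: centre of the underside.
There are look-alikes about, which are no part of the job. There is more than one size of the gauge; the one meant has the size given above.

How it is judged:
By the outcome, as a careful person would: the job done as asked, in the order asked, and still so for the second after the job is handed in, while the arm keeps its last pose, push and grip.
It also fails if it takes over 45 s, if anything falls off the work surface, if the arm or the gripper's body presses on something with over 40 N, if the wrist force passes 120 N, or if a joint passes its speed limit or range.

## Working session

There is one attempt and no reset: what is moved stays moved. The work goes in short steps, Python scripts to look and compute and a tool call to move; the robot and the scene stay as the last step left them, time stands still between calls to the robot, and variables do not carry over. Pictures are saved under pics/ and viewed, and the job is handed in when it is done.

Besides the shell and the picture viewer there is one more tool, called after "Call:" by a JSON object that holds its "op" and its "data", one argument or row to a line. send_rows: Moves the arm, as the interface text tells. Its arguments: {"type":"object","properties":{"targets":{"type":"array","items":{"type":"object","properties":{"tx":{"type":"number"},"ty":{"type":"number"},"tz":{"type":"number"},"twist":{"type":"number"},"grip":{"type":"number"}}}}},"required":["targets"]}

```bash
mkdir -p pics; ls
cat > h.py <<'E'
import numpy as np, cv2
from plant import env
def cap(n,name):
    s=env.get_state(); c=env.capture(n); 
    cv2.imwrite(f'pics/{name}.png',cv2.cvtColor(c['image'],cv2.COLOR_RGB2BGR)); c['s']=s; return c
E
python3 - <<'E'
from h import *
import pickle
s=env.get_state()
for k in s: print(k,np.round(s[k],3).tolist())
for n in ['scene','top','wrist']:
    c=cap(n,n+'0'); pickle.dump(c,open(n+'0.pkl','wb')); print(n,{k:(np.round(v,4).tolist()) for k,v in c.items() if k not in('image','s')})
E
```

```text
pics
clock 0.0
qpos [-69.688, 21.739, 99.394, -0.0, 58.928, -1.906]
qd [0.097, 0.053, -0.133, -0.118, 0.066, -0.031]
joint_efforts [0.003, -76.372, -43.438, 0.065, 0.042, -0.0]
eef_pos [264.576, -647.668, 213.293]
orientation [[0.378, -0.926, -0.0], [-0.926, -0.378, 0.001], [-0.001, -0.0, -1.0]]
force [-0.262, 0.88, -0.562]
wrist_torque [0.036, -0.032, 0.01]
width 90.913
scene {'vfov': 46.0043, 'cx': 254.2005, 'cy': 189.7684, 'R': [[-0.8845, -0.4665, 0.0024], [-0.286, 0.5383, -0.7928], [0.3685, -0.7019, -0.6095]], 't': [464.6411, 282.885, 960.6652]}
top {'vfov': 44.5156, 'cx': 255.101, 'cy': 189.4747, 'R': [[0.0205, -0.9998, 0.0021], [-0.9942, -0.0206, -0.106], [0.106, 0.0001, -0.9944]], 't': [-74.9587, 588.4642, 1360.8823]}
wrist {'vfov': 68.303, 'cx': 257.4041, 'cy': 191.184, 'hand_eye': [[1.0, 0.0007, 0.0004, 0.6325], [-0.0007, 0.9669, 0.255, -71.3677], [-0.0002, -0.255, 0.9669, -170.4268], [0.0, 0.0, 0.0, 1.0]]}
```

View pics/scene0.png

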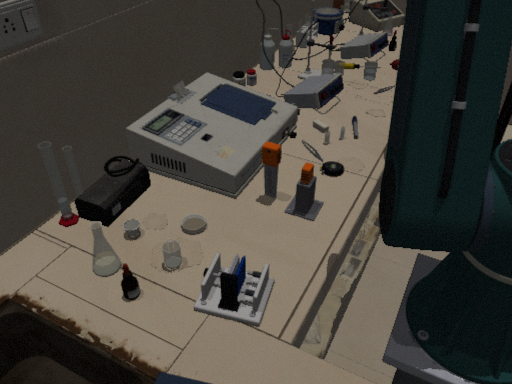

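View pics/top0.png

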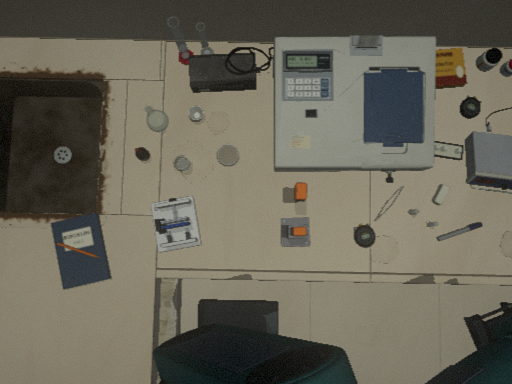

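View pics/wrist0.png

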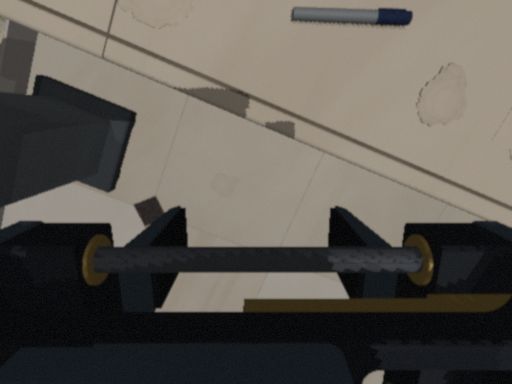

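Run:
```python
import cv2
s=cv2.imread('pics/scene0.png');t=cv2.imread('pics/top0.png')
cv2.imwrite('pics/c1.png',cv2.resize(s[130:225,240:340],None,fx=6,fy=6,interpolation=cv2.INTER_CUBIC))
cv2.imwrite('pics/c2.png',cv2.resize(t[170:260,265:325],None,fx=6,fy=6,interpolation=cv2.INTER_CUBIC))
cv2.imwrite('pics/c3.png',cv2.resize(t[185:260,140:210],None,fx=8,fy=8,interpolation=cv2.INTER_CUBIC))
cv2.imwrite('pics/c4.png',cv2.resize(s[245:325,190:285],None,fx=7,fy=7,interpolation=cv2.INTER_CUBIC))
```

```text
(no output)
```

View pics/c1.png

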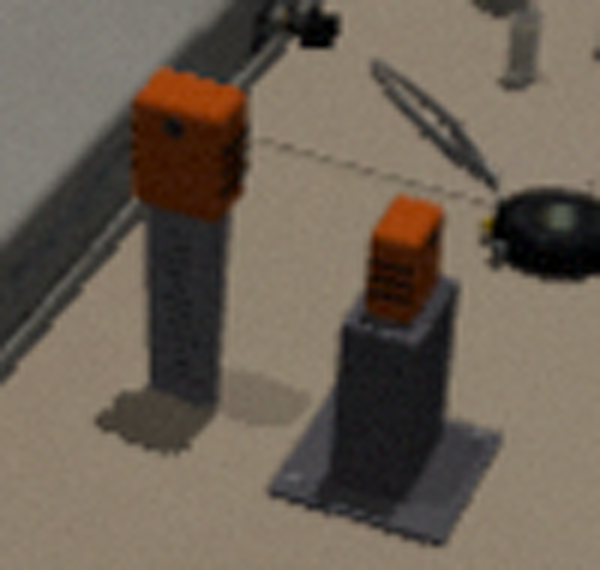

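View pics/c2.png

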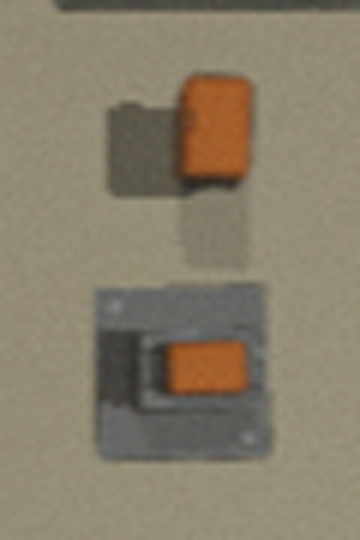

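View pics/c3.png

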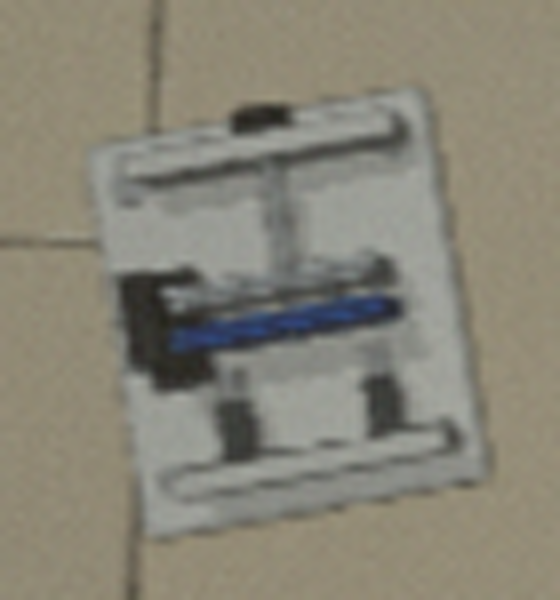

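View pics/c4.png

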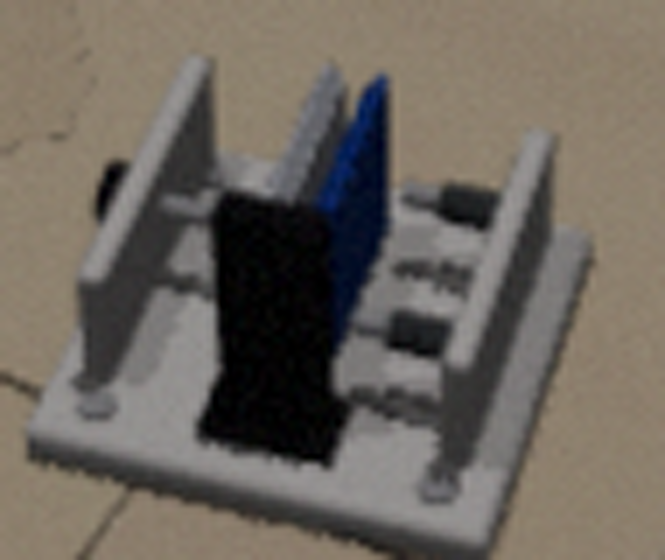

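```bash
cat >> h.py <<'E'
import pickle
def K(c):
    f=192/np.tan(np.radians(c['vfov']/2)); return f,c['cx'],c['cy']
def RT(c):
    if 'R' in c: return np.array(c['R']),np.array(c['t'])
    T=np.eye(4); T[:3,:3]=c['s']['orientation']; T[:3,3]=c['s']['eef_pos']
    M=np.linalg.inv(T@np.array(c['hand_eye'])); return M[:3,:3],M[:3,3]
def ray(c,uv):
    f,cx,cy=K(c); R,t=RT(c); uv=np.atleast_2d(uv)
    d=np.c_[(uv[:,0]-cx)/f,(uv[:,1]-cy)/f,np.ones(len(uv))]@R
    return -R.T@t,d
def onz(c,uv,z):
    o,d=ray(c,uv); return o+d*((z-o[2])/d[:,2])[:,None]
def proj(c,X):
    f,cx,cy=K(c); R,t=RT(c); p=np.atleast_2d(X)@R.T+t
    return np.c_[f*p[:,0]/p[:,2]+cx,f*p[:,1]/p[:,2]+cy]
E
python3 - <<'E'
from h import *
T=pickle.load(open('top0.pkl','rb'));S=pickle.load(open('scene0.pkl','rb'))
print('cams',[ray(c,[0,0])[0].round() for c in (T,S)])
hsv=cv2.cvtColor(T['image'],cv2.COLOR_RGB2HSV)
m=((hsv[...,0]<16)&(hsv[...,1]>150)&(hsv[...,2]>60)).astype(np.uint8)
for c in cv2.findContours(m,0,1)[0]:
    a=cv2.contourArea(c)
    if a>30:
        (uv,wh,an)=cv2.minAreaRect(c); b=cv2.boxPoints((uv,wh,an)); P=onz(T,b,140.5)
        print(uv,wh,an,a,onz(T,[uv],140.5)[0].round(1),np.linalg.norm(np.diff(P,axis=0),axis=1).round(1))
# holder foot
for n,uv in [('foot corners',[(265+96/6,170+288/6),(265+265/6,170+284/6),(265+272/6,170+458/6),(265+99/6,170+460/6)])]:
    P=onz(T,uv,4);print(n,P.round(1).tolist(),P.mean(0).round(1),np.linalg.norm(np.diff(P,axis=0),axis=1).round(1))
uv=[(140+92/8,185+147/8),(140+425/8,185+90/8),(140+487/8,185+478/8),(140+148/8,185+535/8)]
P=onz(T,uv,14);print('stand',P.round(1).tolist(),P.mean(0).round(1),np.linalg.norm(np.diff(P,axis=0),axis=1).round(1), P[:1]-P[1:2],P[1]-P[2],P[0]-P[3])
hsv=cv2.cvtColor(S['image'],cv2.COLOR_RGB2HSV)
m=((hsv[...,0]<16)&(hsv[...,1]>170)&(hsv[...,2]>60)).astype(np.uint8)
for c in cv2.findContours(m,0,1)[0]:
    if cv2.contourArea(c)>30: x=cv2.boundingRect(c);print('scene',x)
E
```

```text
cams [array([ 442.,  -63., 1416.]), array([138., 739., 809.])]
(76.0, 249.50001525878906) (38.263553619384766, 2.2135941982269287) 18.43494987487793 45.0 [405.6 416.4 140.5] [  5.9 104.2   5.8]
(299.0, 231.0) (8.0, 12.0) 90.0 86.0 [ 467.6 -184.   140.5] [32.5 21.6 32.5]
(300.5, 191.0) (16.0, 11.0) 90.0 149.0 [ 576.6 -187.   140.5] [30.1 44.  30. ]
(450.3680114746094, 79.65228271484375) (9.47585678100586, 29.425031661987305) 85.91438293457031 215.5 [ 899.5 -604.4  140.5] [83.  27.4 82.8]
foot corners [[508.2, -142.5, 4.0], [511.9, -227.2, 4.0], [425.4, -231.4, 4.0], [422.6, -145.2, 4.0]] [ 467.  -186.5    4. ] [84.8 86.6 86.2]
stand [[543.5, 246.4, 14.0], [567.5, 122.6, 14.0], [423.5, 94.6, 14.0], [400.0, 219.4, 14.0]] [483.6 170.8  14. ] [126.1 146.6 127. ] [[-23.98365488 123.82957035   0.        ]] [143.94283379  27.96182847   0.        ] [143.47217401  27.0331543    0.        ]
scene (302, 163, 11, 11)
scene (262, 141, 19, 17)
```

The gauges are at top (298,231) / scene (307,172) and at top (301,191) / scene (271,155). The first stands in the grey holder with the 86 mm foot and its handle measures about 33×22 mm at pixel resolution, so it is the one meant. The second is a larger, free-standing decoy at about 44×30 mm. The stand is centred near (484,171) with yaw about 11°. I'll move over the holder for a closer look.

Call:
{"op": "send_rows", "data": {
  "targets": [
    {"tx": -35, "ty": -36, "tz": -7, "twist": -7},
    {"tx": -64, "ty": -66, "tz": -14, "twist": -14},
    {"tx": -93, "ty": -95, "tz": -20, "twist": -21},
    {"tx": -122, "ty": -125, "tz": -27, "twist": -28},
    {"tx": -150, "ty": -154, "tz": -34, "twist": -35},
    {"tx": -178, "ty": -183, "tz": -40, "twist": -42},
    {"tx": -206, "ty": -212, "tz": -47, "twist": -49},
    {"tx": -234, "ty": -241, "tz": -54, "twist": -56},
    {"tx": -262, "ty": -270, "tz": -60, "twist": -63},
    {"tx": -290, "ty": -299, "tz": -67, "twist": -70}
  ]
}}

```text
invalid input at $.targets[0]: expected keys tx, ty, tz, twist, grip
```

Run:
```python
from h import *
s=env.get_state()
for k in s: print(k,np.round(s[k],3).tolist())
```

```text
clock 0.15
qpos [-69.69, 21.733, 99.386, 0.002, 58.927, -1.907]
qd [0.043, -0.068, -0.093, -0.047, -0.104, -0.082]
joint_efforts [0.003, -76.41, -43.465, 0.065, 0.041, -0.0]
eef_pos [264.595, -647.769, 213.445]
orientation [[0.378, -0.926, -0.0], [-0.926, -0.378, 0.001], [-0.001, -0.0, -1.0]]
force [-0.003, -0.155, 0.386]
wrist_torque [-0.006, -0.008, 0.002]
width 91.533
```

Call:
{"op": "send_rows", "data": {
  "targets": [
    {"tx": -29, "ty": -29, "tz": -7, "twist": -7, "grip": 1},
    {"tx": -57, "ty": -58, "tz": -14, "twist": -14, "grip": 1},
    {"tx": -85, "ty": -87, "tz": -20, "twist": -21, "grip": 1},
    {"tx": -113, "ty": -116, "tz": -27, "twist": -28, "grip": 1},
    {"tx": -141, "ty": -145, "tz": -34, "twist": -35, "grip": 1},
    {"tx": -169, "ty": -174, "tz": -40, "twist": -42, "grip": 1},
    {"tx": -197, "ty": -203, "tz": -47, "twist": -49, "grip": 1},
    {"tx": -225, "ty": -232, "tz": -54, "twist": -56, "grip": 1},
    {"tx": -253, "ty": -261, "tz": -60, "twist": -63, "grip": 1},
    {"tx": -281, "ty": -290, "tz": -67, "twist": -70, "grip": 1}
  ]
}}

```text
clock: 0.98
eef_pos: [427.1, -276.3, 281.1]
orientation: [[0.999, 0.044, -0.0], [0.044, -0.999, 0.0], [-0.0, -0.0, -1.0]]
force: [1.4, -0.9, -0.5]
width: 91.0
```

Call:
{"op": "send_rows", "data": {
  "targets": [
    {"tx": 18, "ty": -36, "tz": 0, "twist": 0, "grip": 1},
    {"tx": 34, "ty": -68, "tz": 0, "twist": 0, "grip": 1},
    {"tx": 42, "ty": -84, "tz": 0, "twist": 0, "grip": 1},
    {"tx": 42, "ty": -84, "tz": 0, "twist": 0, "grip": 1},
    {"tx": 42, "ty": -84, "tz": 0, "twist": 0, "grip": 1}
  ]
}}

```text
clock: 1.4
eef_pos: [465.8, -191.9, 280.9]
orientation: [[0.999, 0.041, -0.0], [0.041, -0.999, -0.0], [-0.0, 0.0, -1.0]]
force: [-0.8, -0.9, -0.5]
width: 91.0
```

Run:
```python
from h import *
c=cap('wrist','w1'); pickle.dump(c,open('w1.pkl','wb')); print(c['s']['eef_pos'],c['s']['qpos'])
im=cv2.imread('pics/w1.png'); cv2.imwrite('pics/w1b.png',cv2.resize(im,None,fx=1.5,fy=1.5))
```

```text
[ 465.78457662 -191.9227223   280.85647845] [-2.50413448e+01 -1.15019901e+00  1.19050180e+02 -6.95764389e-03
  6.21085171e+01 -2.73797489e+01]
```

View pics/w1b.png

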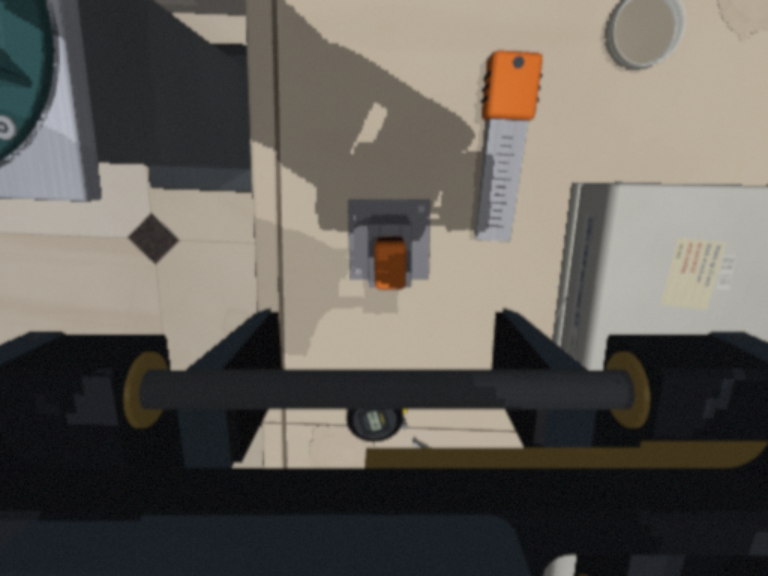

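Run:
```python
from h import *
im=cv2.imread('pics/w1.png'); cv2.imwrite('pics/w1c.png',cv2.resize(im[125:200,225:295],None,fx=8,fy=8,interpolation=cv2.INTER_CUBIC))
```

```text
(no output)
```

View pics/w1c.png

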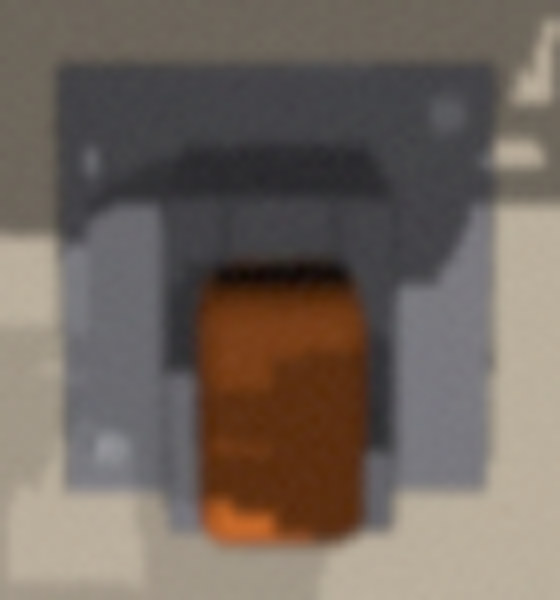

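Run:
```python
from h import *
c=pickle.load(open('w1.pkl','rb'))
q=lambda l:[(225+(x+.5)/8-.5,125+(y+.5)/8-.5) for x,y in l]
P=onz(c,q([(203,280),(368,280),(364,543),(206,543)]),140.5);print(P.round(1),P.mean(0),np.linalg.norm(np.diff(P,axis=0),axis=1))
P=onz(c,q([(58,65),(495,65),(487,490),(67,490)]),4);print(P.round(1),P.mean(0),np.linalg.norm(np.diff(P,axis=0),axis=1))
P=onz(c,q([(165,530),(393,530)]),96);print(P.round(1))
print(onz(c,q([(280,275),(283,543)]),140.5))
```

```text
[[ 456.4 -167.2  140.5]
 [ 479.2 -166.3  140.5]
 [ 480.6 -203.8  140.5]
 [ 458.2 -204.7  140.5]] [ 468.60277052 -185.51444997  140.5       ] [22.75078035 37.5471782  22.45377886]
[[ 424.1 -146.9    4. ]
 [ 508.7 -143.4    4. ]
 [ 512.8 -228.     4. ]
 [ 427.5 -231.5    4. ]] [ 468.26170642 -187.43440223    4.        ] [84.66084317 84.72682374 85.37543035]
[[ 450.8 -214.8   96. ]
 [ 487.7 -213.3   96. ]]
[[ 467.02170892 -166.09751256  140.5       ]
 [ 469.11232636 -204.28326275  140.5       ]]
```

Call:
{"op": "send_rows", "data": {
  "targets": [
    {"tx": 3, "ty": -37, "tz": 0, "twist": -1, "grip": 1},
    {"tx": 6, "ty": -74, "tz": 0, "twist": -2, "grip": 1},
    {"tx": 9, "ty": -111, "tz": 0, "twist": -3, "grip": 1},
    {"tx": 12, "ty": -148, "tz": 0, "twist": -4, "grip": 1},
    {"tx": 16, "ty": -185, "tz": 0, "twist": -5, "grip": 1},
    {"tx": 20, "ty": -222, "tz": 0, "twist": -6, "grip": 1},
    {"tx": 23, "ty": -259, "tz": 0, "twist": -7, "grip": 1},
    {"tx": 26, "ty": -296, "tz": 0, "twist": -8, "grip": 1},
    {"tx": 28, "ty": -325, "tz": 0, "twist": -8.5, "grip": 1},
    {"tx": 30, "ty": -345, "tz": 0, "twist": -8.5, "grip": 1}
  ]
}}

```text
clock: 2.28
eef_pos: [482.3, 154.5, 280.9]
orientation: [[0.982, 0.186, -0.0], [0.186, -0.982, 0.0], [0.0, -0.0, -1.0]]
force: [0.5, -0.2, 0.5]
width: 91.3
```

Call:
{"op": "send_rows", "data": {
  "targets": [
    {"tx": 0, "ty": 0, "tz": 0, "twist": 0, "grip": 1},
    {"tx": 0, "ty": 0, "tz": 0, "twist": 0, "grip": 1},
    {"tx": 0, "ty": 0, "tz": 0, "twist": 0, "grip": 1}
  ]
}}

```text
clock: 2.53
eef_pos: [482.3, 152.1, 280.7]
orientation: [[0.983, 0.185, -0.0], [0.185, -0.983, -0.0], [-0.0, 0.0, -1.0]]
force: [0.4, 0.8, -0.4]
width: 91.0
```

Run:
```python
from h import *
c=cap('wrist','w2'); pickle.dump(c,open('w2.pkl','wb')); print(c['s']['eef_pos'],c['s']['orientation'])
im=cv2.imread('pics/w2.png'); cv2.imwrite('pics/w2b.png',cv2.resize(im,None,fx=1.5,fy=1.5))
```

```text
[482.33929408 152.09050118 280.73635919] [[ 9.82715700e-01  1.85120795e-01 -3.78713343e-04]
 [ 1.85120684e-01 -9.82715745e-01 -3.11189424e-04]
 [-4.29775199e-04  2.35703059e-04 -9.99999880e-01]]
```

View pics/w2b.png

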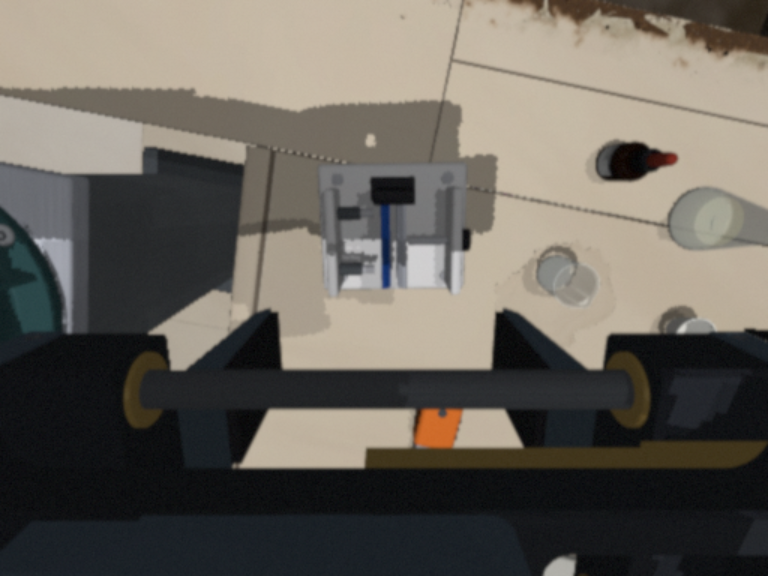

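Call:
{"op": "send_rows", "data": {
  "targets": [
    {"tx": 0, "ty": -10, "tz": 38, "twist": 0, "grip": 1},
    {"tx": 0, "ty": -15, "tz": 76, "twist": 0, "grip": 1},
    {"tx": 0, "ty": -20, "tz": 90, "twist": 0, "grip": 1},
    {"tx": 0, "ty": -20, "tz": 90, "twist": 0, "grip": 1},
    {"tx": 0, "ty": -20, "tz": 90, "twist": 0, "grip": 1}
  ]
}}

```text
clock: 3.0
eef_pos: [478.6, 172.0, 190.9]
orientation: [[0.983, 0.185, -0.001], [0.185, -0.983, -0.0], [-0.001, 0.0, -1.0]]
force: [0.7, 0.4, -0.4]
width: 91.1
```

Run:
```python
from h import *
c=cap('wrist','w3'); pickle.dump(c,open('w3.pkl','wb')); print(c['s']['eef_pos'],c['s']['orientation'])
im=cv2.imread('pics/w3.png'); cv2.imwrite('pics/w3b.png',cv2.resize(im[60:210,190:330],None,fx=5,fy=5,interpolation=cv2.INTER_CUBIC)[:600*1][:,:700])
cv2.imwrite('pics/w3b.png',cv2.resize(im[60:210,190:330],None,fx=4,fy=4,interpolation=cv2.INTER_CUBIC))
```

```text
[478.57853552 171.95275798 190.94779865] [[ 9.82726108e-01  1.85062629e-01 -1.10453717e-03]
 [ 1.85062275e-01 -9.82726708e-01 -4.15656964e-04]
 [-1.16238075e-03  2.04068789e-04 -9.99999304e-01]]
```

View pics/w3b.png

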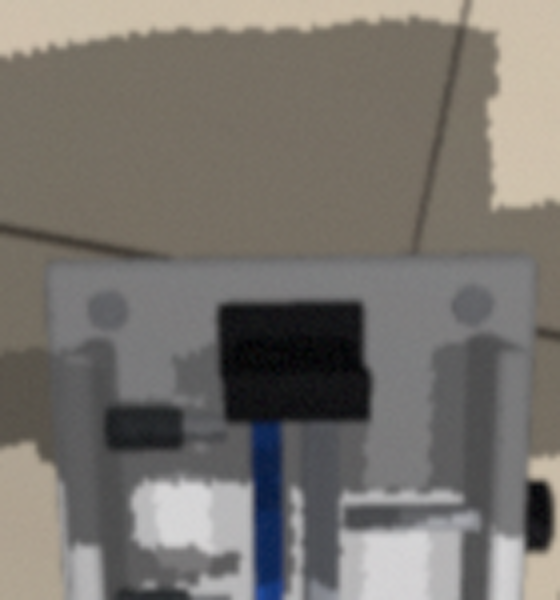

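Run:
```python
from h import *
im=cv2.imread('pics/w3.png')
cv2.imwrite('pics/w3d.png',cv2.resize(im[130:230,200:300],None,fx=6,fy=6,interpolation=cv2.INTER_CUBIC))
```

```text
(no output)
```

View pics/w3d.png

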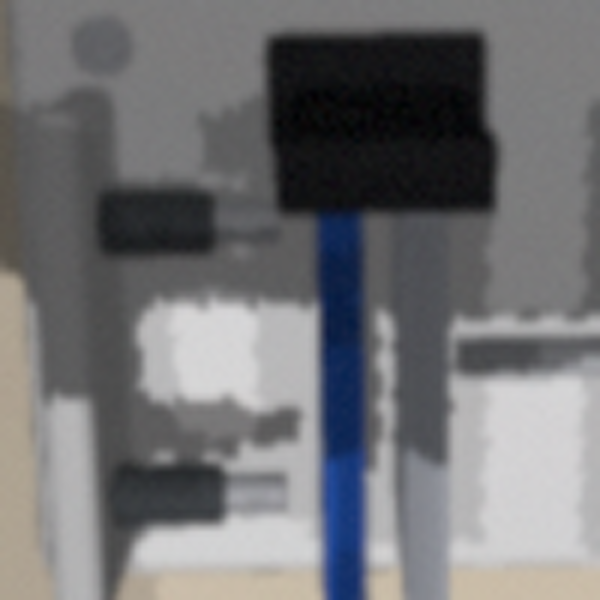

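Run:
```python
from h import *
c=pickle.load(open('w3.pkl','rb')); im=c['image'].astype(int)
for r in (172,180,190,205,215,222): print(r,[tuple(im[r,x]) for x in range(250,277)] if r in(172,222) else '')
q=lambda l:[(200+(x+.5)/6-.5,130+(y+.5)/6-.5) for x,y in l]
P=onz(c,q([(280,211),(495,210)]),106);print('post face',P.round(1),np.linalg.norm(P[1]-P[0]),P.mean(0))
for z,l in((80,[(362,230),(364,560)]),(80,[(394,230),(402,560)]),(80,[(400,230),(406,560)]),(87,[(320,230),(327,560)]),(87,[(449,230),(446,560)])):
    P=onz(c,q(l),z);print(z,P.round(1).tolist())
# stand frame guess
a=np.radians(10.9)
```

```text
172 [(np.int64(93), np.int64(91), np.int64(93)), (np.int64(87), np.int64(88), np.int64(89)), (np.int64(71), np.int64(73), np.int64(85)), (np.int64(33), np.int64(45), np.int64(74)), (np.int64(17), np.int64(34), np.int64(74)), (np.int64(5), np.int64(31), np.int64(71)), (np.int64(14), np.int64(34), np.int64(76)), (np.int64(16), np.int64(36), np.int64(76)), (np.int64(18), np.int64(35), np.int64(72)), (np.int64(26), np.int64(39), np.int64(70)), (np.int64(53), np.int64(59), np.int64(76)), (np.int64(84), np.int64(85), np.int64(88)), (np.int64(93), np.int64(92), np.int64(93)), (np.int64(93), np.int64(92), np.int64(94)), (np.int64(90), np.int64(90), np.int64(92)), (np.int64(81), np.int64(82), np.int64(84)), (np.int64(77), np.int64(77), np.int64(82)), (np.int64(78), np.int64(81), np.int64(84)), (np.int64(80), np.int64(83), np.int64(88)), (np.int64(77), np.int64(78), np.int64(84)), (np.int64(80), np.int64(79), np.int64(85)), (np.int64(80), np.int64(81), np.int64(85)), (np.int64(79), np.int64(81), np.int64(85)), (np.int64(82), np.int64(83), np.int64(87)), (np.int64(85), np.int64(86), np.int64(89
[... 1024 characters left out ...]
5), np.int64(140)), (np.int64(133), np.int64(136), np.int64(143)), (np.int64(136), np.int64(138), np.int64(146)), (np.int64(138), np.int64(140), np.int64(148)), (np.int64(144), np.int64(146), np.int64(155)), (np.int64(165), np.int64(166), np.int64(172)), (np.int64(195), np.int64(194), np.int64(196)), (np.int64(206), np.int64(205), np.int64(206))]
post face [[463.1 198.  106. ]
 [495.1 204.2 106. ]] 32.62694733879037 [479.07981262 201.13403342 106.        ]
80 [[476.9, 193.0, 80.0], [488.3, 135.1, 80.0]]
80 [[482.2, 194.0, 80.0], [494.9, 136.3, 80.0]]
80 [[483.2, 194.2, 80.0], [495.6, 136.5, 80.0]]
87 [[469.9, 192.9, 87.0], [481.5, 136.6, 87.0]]
87 [[490.6, 196.8, 87.0], [501.6, 140.4, 87.0]]
```

Call:
{"op": "send_rows", "data": {
  "targets": [
    {"tx": -5, "ty": 22, "tz": -30, "twist": 1, "grip": 1},
    {"tx": -12, "ty": 56, "tz": -50, "twist": 2, "grip": 1},
    {"tx": -20, "ty": 93, "tz": -60, "twist": 3, "grip": 1},
    {"tx": -28, "ty": 130, "tz": -60, "twist": 4, "grip": 1},
    {"tx": -36, "ty": 167, "tz": -60, "twist": 5, "grip": 1},
    {"tx": -44, "ty": 204, "tz": -60, "twist": 6, "grip": 1},
    {"tx": -52, "ty": 241, "tz": -60, "twist": 7, "grip": 1},
    {"tx": -60, "ty": 278, "tz": -60, "twist": 8, "grip": 1},
    {"tx": -68, "ty": 315, "tz": -60, "twist": 8.3, "grip": 1},
    {"tx": -76, "ty": 349, "tz": -60, "twist": 8.3, "grip": 1}
  ]
}}

```text
clock: 3.88
eef_pos: [468.9, -187.3, 253.3]
orientation: [[0.999, 0.041, 0.003], [0.041, -0.999, -0.002], [0.003, 0.002, -1.0]]
force: [1.6, -0.3, 0.5]
width: 91.1
```

Call:
{"op": "send_rows", "data": {
  "targets": [
    {"tx": 0, "ty": 0, "tz": 0, "twist": 0, "grip": 1},
    {"tx": 0, "ty": 0, "tz": 0, "twist": 0, "grip": 1},
    {"tx": 0, "ty": 0, "tz": 0, "twist": 0, "grip": 1}
  ]
}}

```text
clock: 4.13
eef_pos: [468.9, -184.6, 252.2]
orientation: [[0.999, 0.041, 0.002], [0.041, -0.999, -0.001], [0.002, 0.001, -1.0]]
force: [0.3, 1.1, 0.8]
width: 91.6
```

Call:
{"op": "send_rows", "data": {
  "targets": [
    {"tx": -0.4, "ty": 1.2, "tz": 35, "twist": 0, "grip": 1},
    {"tx": -0.4, "ty": 1.2, "tz": 70, "twist": 0, "grip": 1},
    {"tx": -0.4, "ty": 1.2, "tz": 100, "twist": 0, "grip": 1},
    {"tx": -0.4, "ty": 1.2, "tz": 125, "twist": 0, "grip": 1},
    {"tx": -0.4, "ty": 1.2, "tz": 142, "twist": 0, "grip": 1},
    {"tx": -0.4, "ty": 1.2, "tz": 150, "twist": 0, "grip": 1},
    {"tx": -0.4, "ty": 1.2, "tz": 150, "twist": 0, "grip": 1},
    {"tx": -0.4, "ty": 1.2, "tz": 150, "twist": 0, "grip": 1}
  ]
}}

```text
clock: 4.8
eef_pos: [469.0, -185.0, 101.8]
orientation: [[0.999, 0.043, 0.001], [0.043, -0.999, -0.0], [0.001, 0.0, -1.0]]
force: [0.2, -0.6, 1.4]
width: 91.3
```

Run:
```python
from h import *
c=cap('wrist','w4'); pickle.dump(c,open('w4.pkl','wb')); s=c['s'];print(s['eef_pos'],s['force'],s['orientation'])
```

```text
[ 468.97775243 -185.04392017  101.8004397 ] [ 0.19541231 -0.57288462  1.40198441] [[ 9.99072180e-01  4.30631809e-02  5.84894085e-04]
 [ 4.30633309e-02 -9.99072314e-01 -2.46336625e-04]
 [ 5.73743448e-04  2.71295556e-04 -9.99999799e-01]]
```

View pics/w4.png

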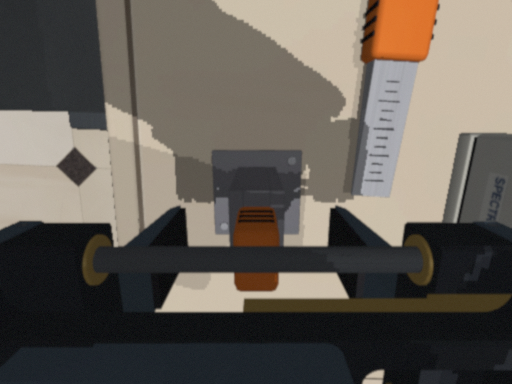

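The handle, at about (257,262), sits centred between the pads. Closing the gripper.

Call:
{"op": "send_rows", "data": {
  "targets": [
    {"tx": 0, "ty": 0, "tz": 0, "twist": 0, "grip": 0},
    {"tx": 0, "ty": 0, "tz": 0, "twist": 0, "grip": -0.2},
    {"tx": 0, "ty": 0, "tz": 0, "twist": 0, "grip": -0.4},
    {"tx": 0, "ty": 0, "tz": 0, "twist": 0, "grip": -0.6},
    {"tx": 0, "ty": 0, "tz": 0, "twist": 0, "grip": -1},
    {"tx": 0, "ty": 0, "tz": 0, "twist": 0, "grip": -1},
    {"tx": 0, "ty": 0, "tz": 0, "twist": 0, "grip": -1},
    {"tx": 0, "ty": 0, "tz": 0, "twist": 0, "grip": -1}
  ]
}}

```text
clock: 5.52
eef_pos: [468.4, -185.4, 100.9]
orientation: [[0.999, 0.042, 0.0], [0.042, -0.999, 0.0], [0.0, -0.0, -1.0]]
force: [0.1, -0.4, -0.1]
width: 40.8
```

Call:
{"op": "send_rows", "data": {
  "targets": [
    {"tx": 0, "ty": 0, "tz": 0, "twist": 0, "grip": -1},
    {"tx": 0, "ty": 0, "tz": 0, "twist": 0, "grip": -1},
    {"tx": 0, "ty": 0, "tz": 0, "twist": 0, "grip": -1},
    {"tx": 0, "ty": 0, "tz": 0, "twist": 0, "grip": -1}
  ]
}}

```text
clock: 5.85
eef_pos: [468.4, -185.4, 100.9]
orientation: [[0.999, 0.042, -0.0], [0.042, -0.999, 0.0], [-0.0, -0.0, -1.0]]
force: [-0.6, -1.5, -0.5]
width: 24.1
```

Call:
{"op": "send_rows", "data": {
  "targets": [
    {"tx": 0, "ty": 0, "tz": -4, "twist": 0, "grip": -1},
    {"tx": 0, "ty": 0, "tz": -14, "twist": 0, "grip": -1},
    {"tx": 0, "ty": 0, "tz": -30, "twist": 0, "grip": -1},
    {"tx": 0, "ty": 0, "tz": -50, "twist": 0, "grip": -1},
    {"tx": 0, "ty": 0, "tz": -75, "twist": 0, "grip": -1},
    {"tx": 0, "ty": 0, "tz": -100, "twist": 0, "grip": -1},
    {"tx": 0, "ty": 0, "tz": -125, "twist": 0, "grip": -1},
    {"tx": 0, "ty": 0, "tz": -145, "twist": 0, "grip": -1},
    {"tx": 0, "ty": 0, "tz": -155, "twist": 0, "grip": -1},
    {"tx": 0, "ty": 0, "tz": -155, "twist": 0, "grip": -1}
  ]
}}

```text
clock: 6.68
eef_pos: [469.4, -185.8, 258.6]
orientation: [[0.999, 0.042, 0.004], [0.042, -0.999, -0.002], [0.004, 0.002, -1.0]]
force: [0.6, 1.3, -1.0]
width: 23.7
```

Run:
```python
from h import *
c=cap('wrist','w5'); s=c['s'];print(s['eef_pos'],s['force'],s['width']); cap('scene','s5')
```

```text
[ 469.38000137 -185.79748783  258.55031418] [ 0.6415076   1.26240317 -1.03011763] 23.725483770553705
```

View pics/w5.png

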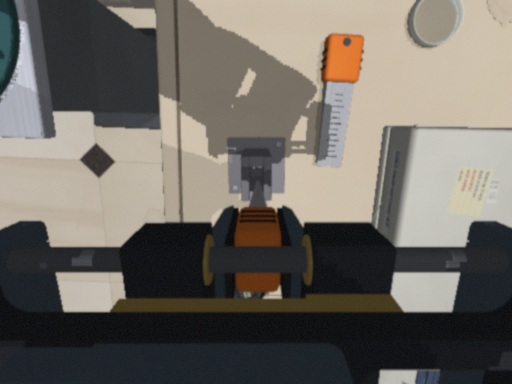

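View pics/s5.png

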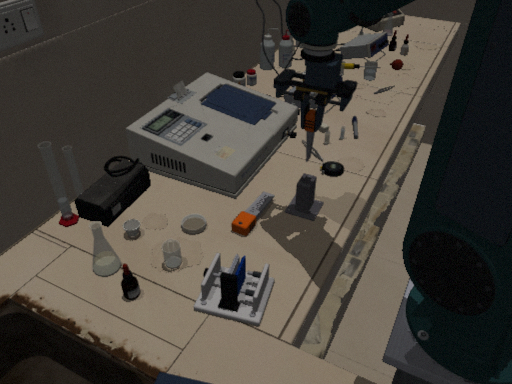

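The original scene view shows the decoy standing. Now it lies at scene (252,213), and it was already lying in the first wrist picture at t=1.4 s. The arm was never near it by then, so it seems to have toppled by itself. The right gauge is gripped (opening 24 mm) and clear of the holder, so I'm moving on to the stand.

Call:
{"op": "send_rows", "data": {
  "targets": [
    {"tx": 1, "ty": -18, "tz": 0, "twist": -0.5, "grip": -1},
    {"tx": 4, "ty": -54, "tz": 0, "twist": -1.5, "grip": -1},
    {"tx": 7, "ty": -92, "tz": 0, "twist": -2.5, "grip": -1},
    {"tx": 10, "ty": -130, "tz": 0, "twist": -3.5, "grip": -1},
    {"tx": 13, "ty": -168, "tz": 0, "twist": -4.5, "grip": -1},
    {"tx": 16, "ty": -206, "tz": 0, "twist": -5.5, "grip": -1},
    {"tx": 19, "ty": -244, "tz": 0, "twist": -6.5, "grip": -1},
    {"tx": 22, "ty": -282, "tz": 0, "twist": -7.5, "grip": -1},
    {"tx": 25, "ty": -318, "tz": 0, "twist": -8, "grip": -1},
    {"tx": 27, "ty": -345, "tz": 0, "twist": -8.6, "grip": -1}
  ]
}}

```text
clock: 7.62
eef_pos: [479.7, 162.8, 254.3]
orientation: [[0.981, 0.192, -0.002], [0.192, -0.981, -0.001], [-0.002, 0.0, -1.0]]
force: [0.8, 0.4, -0.5]
width: 23.9
```

Call:
{"op": "send_rows", "data": {
  "targets": [
    {"tx": 0, "ty": 0, "tz": 0, "twist": 0, "grip": -1},
    {"tx": 0, "ty": 0, "tz": 0, "twist": 0, "grip": -1},
    {"tx": 0, "ty": 0, "tz": 0, "twist": 0, "grip": -1},
    {"tx": 0, "ty": 0, "tz": 0, "twist": 0, "grip": -1},
    {"tx": 0, "ty": 0, "tz": 0, "twist": 0, "grip": -1}
  ]
}}

```text
clock: 8.03
eef_pos: [480.7, 159.5, 255.5]
orientation: [[0.982, 0.19, -0.001], [0.19, -0.982, -0.0], [-0.001, 0.0, -1.0]]
force: [0.1, 0.1, -0.6]
width: 23.9
```

Call:
{"op": "send_rows", "data": {
  "targets": [
    {"tx": 3, "ty": -10, "tz": 20, "twist": 0, "grip": -1},
    {"tx": 6, "ty": -20, "tz": 35, "twist": 0, "grip": -1},
    {"tx": 6.2, "ty": -20.2, "tz": 45, "twist": 0, "grip": -1},
    {"tx": 6.2, "ty": -20.2, "tz": 45, "twist": 0, "grip": -1},
    {"tx": 6.2, "ty": -20.2, "tz": 45, "twist": 0, "grip": -1},
    {"tx": 6.2, "ty": -20.2, "tz": 45, "twist": 0, "grip": -1}
  ]
}}

```text
clock: 8.53
eef_pos: [483.4, 181.0, 211.6]
orientation: [[0.982, 0.191, 0.001], [0.191, -0.982, 0.0], [0.001, -0.0, -1.0]]
force: [-0.2, -0.5, -0.9]
width: 24.1
```

Run:
```python
from h import *
for n in('wrist','scene','top'):
    c=cap(n,n+'6'); pickle.dump(c,open(n+'6.pkl','wb'))
s=c['s'];print(s['eef_pos'],s['force'])
im=cv2.imread('pics/wrist6.png');cv2.imwrite('pics/w6c.png',cv2.resize(im[80:300,180:340],None,fx=2.7,fy=2.7,interpolation=2))
im=cv2.imread('pics/scene6.png');cv2.imwrite('pics/s6c.png',cv2.resize(im[200:325,180:290],None,fx=4.8,fy=4.8,interpolation=2))
```

```text
[483.54061318 181.18435532 211.82902215] [-0.28363161 -0.5980054  -1.48121807]
```

View pics/w6c.png

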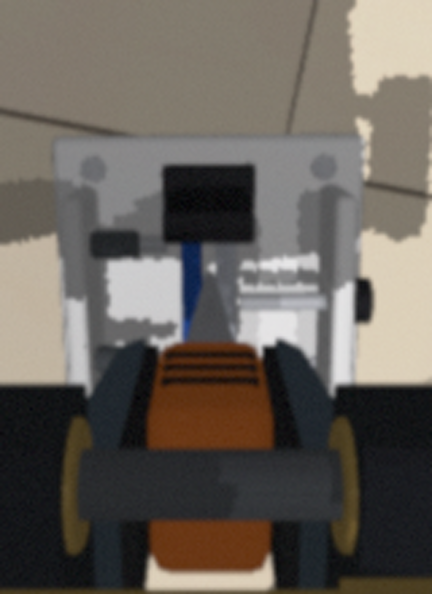

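View pics/s6c.png

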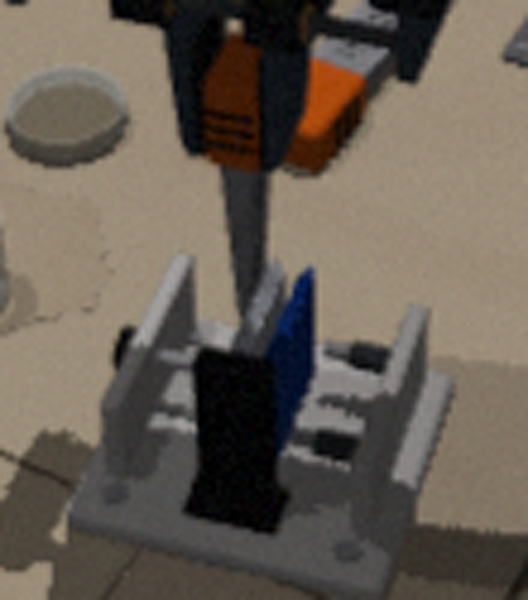

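Run:
```python
from h import *
c=pickle.load(open('wrist6.pkl','rb'))
im=cv2.imread('pics/wrist6.png');cv2.imwrite('pics/w6d.png',cv2.resize(im[160:210,230:285],None,fx=11,fy=11,interpolation=2))
```

```text
(no output)
```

View pics/w6d.png

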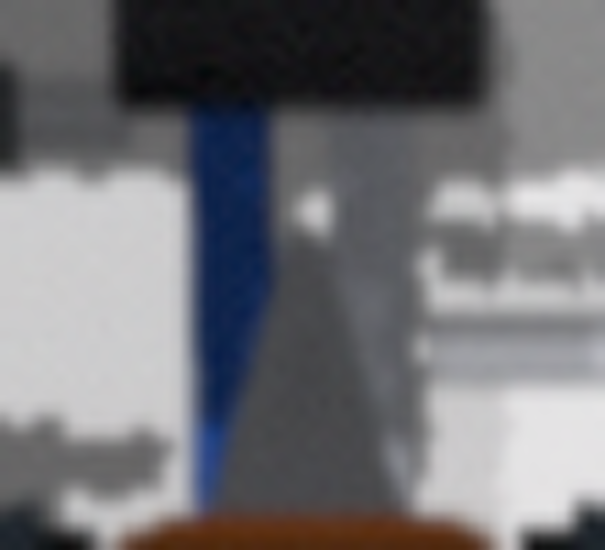

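Run:
```python
from h import *
c=pickle.load(open('wrist6.pkl','rb'));R=np.array(c['s']['orientation'])
q=lambda l:[(230+(x+.5)/11-.5,160+(y+.5)/11-.5) for x,y in l]
tip=onz(c,q([(308,235)]),c['s']['eef_pos'][2]-94.9)[0];post=onz(c,q([(118,103),(483,100)]),106);bl=onz(c,q([(272,110),(275,260)]),80);al=onz(c,q([(325,110),(330,200)]),80)
lb=onz(c,q([(191,110)]),87);la=onz(c,q([(415,110)]),87)
e=c['s']['eef_pos']
for n,P in(('tip',tip),('post',post),('blue',bl),('al',al),('lb',lb),('la',la)): print(n,np.round(P,1).tolist(),'tool',np.round((np.atleast_2d(P)-e)@R,2).tolist())
```

```text
tip [481.3, 192.0, 116.7] tool [[-0.02, -11.2, 94.9]]
post [[462.7, 198.3, 106.0], [494.9, 204.8, 106.0]] tool [[-17.1, -20.92, 105.64], [15.69, -21.21, 105.66]]
blue [[477.1, 195.5, 80.0], [480.2, 180.7, 80.0]] tool [[-3.56, -15.52, 131.65], [-3.29, -0.37, 131.65]]
al [[482.2, 196.5, 80.0], [484.4, 187.8, 80.0]] tool [[1.66, -15.52, 131.65], [2.17, -6.48, 131.65]]
lb [[469.3, 195.3, 87.0]] tool [[-11.26, -16.8, 124.64]]
la [[490.4, 199.4, 87.0]] tool [[10.26, -16.81, 124.65]]
```

Call:
{"op": "send_rows", "data": {
  "targets": [
    {"tx": -0.7, "ty": 0, "tz": 10, "twist": 0, "grip": -1},
    {"tx": -0.7, "ty": 0, "tz": 19, "twist": 0, "grip": -1},
    {"tx": -0.7, "ty": 0, "tz": 23, "twist": 0, "grip": -1},
    {"tx": -0.7, "ty": -2, "tz": 23, "twist": 0, "grip": -1},
    {"tx": -0.7, "ty": -4, "tz": 23, "twist": 0, "grip": -1},
    {"tx": -0.7, "ty": -5, "tz": 23, "twist": 0, "grip": -1},
    {"tx": -0.7, "ty": -5, "tz": 23, "twist": 0, "grip": -1},
    {"tx": -0.7, "ty": -5, "tz": 23, "twist": 0, "grip": -1},
    {"tx": -0.7, "ty": -5, "tz": 23, "twist": 0, "grip": -1}
  ]
}}

```text
clock: 9.43
eef_pos: [481.5, 186.3, 188.2]
orientation: [[0.982, 0.191, 0.0], [0.191, -0.982, 0.0], [0.0, -0.0, -1.0]]
force: [0.1, 0.3, -1.6]
width: 23.9
```

Call:
{"op": "send_rows", "data": {
  "targets": [
    {"tx": 0, "ty": -0.5, "tz": 0, "twist": 0, "grip": -1},
    {"tx": 0, "ty": -1, "tz": 0, "twist": 0, "grip": -1},
    {"tx": 0, "ty": -1, "tz": 0, "twist": 0, "grip": -1},
    {"tx": 0, "ty": -1, "tz": 0, "twist": 0, "grip": -1}
  ]
}}

```text
clock: 9.77
eef_pos: [481.2, 187.2, 187.9]
orientation: [[0.982, 0.191, -0.0], [0.191, -0.982, 0.0], [-0.0, -0.0, -1.0]]
force: [-0.1, -0.1, -1.0]
width: 24.0
```

Call:
{"op": "send_rows", "data": {
  "targets": [
    {"tx": 0, "ty": -0.5, "tz": 0, "twist": 0, "grip": -1},
    {"tx": 0, "ty": -1, "tz": 0, "twist": 0, "grip": -1},
    {"tx": 0, "ty": -1, "tz": 0, "twist": 0, "grip": -1},
    {"tx": 0, "ty": -1, "tz": 0, "twist": 0, "grip": -1}
  ]
}}

```text
clock: 10.1
eef_pos: [481.0, 188.2, 187.9]
orientation: [[0.982, 0.191, -0.0], [0.191, -0.982, 0.0], [-0.0, -0.0, -1.0]]
force: [-0.3, 0.5, -0.5]
width: 23.7
```

Call:
{"op": "send_rows", "data": {
  "targets": [
    {"tx": 0, "ty": -0.5, "tz": 0, "twist": 0, "grip": -1},
    {"tx": 0, "ty": -1, "tz": 0, "twist": 0, "grip": -1},
    {"tx": 0, "ty": -1, "tz": 0, "twist": 0, "grip": -1},
    {"tx": 0, "ty": -1, "tz": 0, "twist": 0, "grip": -1}
  ]
}}

```text
clock: 10.43
eef_pos: [480.8, 188.9, 187.9]
orientation: [[0.982, 0.191, -0.0], [0.191, -0.982, -0.001], [-0.0, 0.001, -1.0]]
force: [0.8, -4.0, 0.4]
width: 23.7
```

Call:
{"op": "send_rows", "data": {
  "targets": [
    {"tx": 0, "ty": 0.3, "tz": 0, "twist": 0, "grip": -1},
    {"tx": 0, "ty": 0.3, "tz": 2, "twist": 0, "grip": -1},
    {"tx": 0, "ty": 0.3, "tz": 4, "twist": 0, "grip": -1},
    {"tx": 0, "ty": 0.3, "tz": 6, "twist": 0, "grip": -1},
    {"tx": 0, "ty": 0.3, "tz": 8, "twist": 0, "grip": -1},
    {"tx": 0, "ty": 0.3, "tz": 8, "twist": 0, "grip": -1},
    {"tx": 0, "ty": 0.3, "tz": 8, "twist": 0, "grip": -1}
  ]
}}

```text
clock: 11.02
eef_pos: [480.7, 188.8, 179.6]
orientation: [[0.982, 0.191, -0.0], [0.191, -0.982, -0.0], [-0.0, 0.0, -1.0]]
force: [1.7, -3.0, -2.5]
width: 23.7
```

Run:
```python
from h import *
F=[]
for n in('wrist','scene'):
    c=cap(n,n+'7'); pickle.dump(c,open(n+'7.pkl','wb'));s=c['s'];R=np.array(s['orientation']);print(np.round(s['eef_pos'],2),'tool F',np.round(R.T@s['force'],2),'tq',np.round(R.T@s['wrist_torque'],3))
im=cv2.imread('pics/wrist7.png');cv2.imwrite('pics/w7d.png',cv2.resize(im[140:230,210:305],None,fx=6.5,fy=6.5,interpolation=2))
im=cv2.imread('pics/scene7.png');cv2.imwrite('pics/s7c.png',cv2.resize(im[200:325,180:290],None,fx=4.8,fy=4.8,interpolation=2))
```

```text
[480.7  188.82 179.56] tool F [1.14 3.29 2.47] tq [-1.046  0.362 -0.012]
[480.68 188.79 179.6 ] tool F [-0.57  3.79  3.35] tq [-1.107  0.272  0.012]
```

View pics/w7d.png

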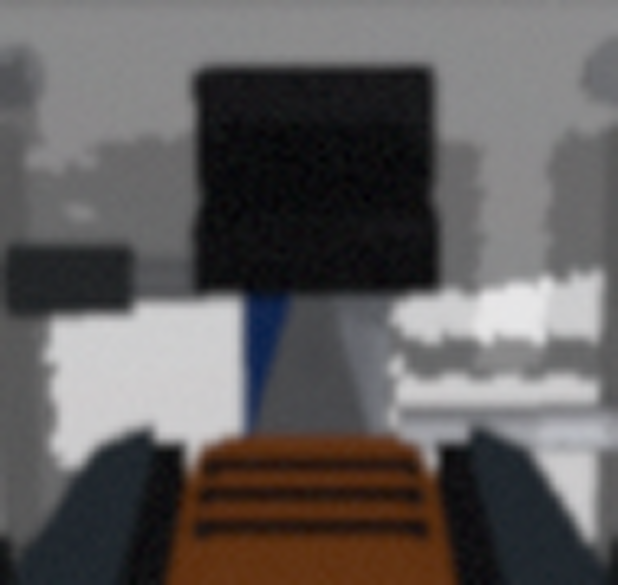

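View pics/s7c.png

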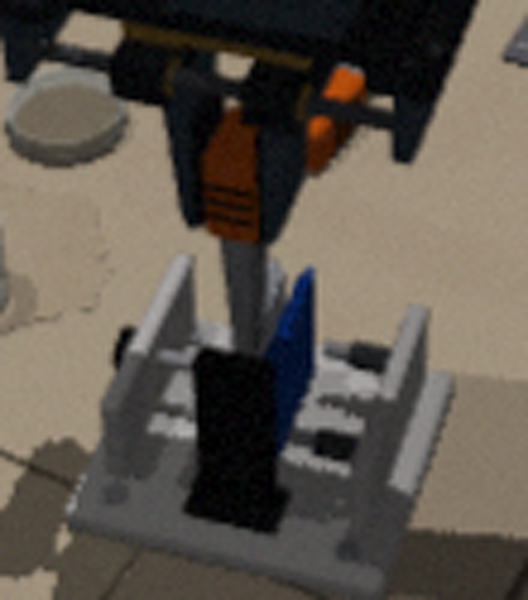

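Call:
{"op": "send_rows", "data": {
  "targets": [
    {"tx": 0, "ty": 0.1, "tz": 2, "twist": 0, "grip": -1},
    {"tx": 0, "ty": 0.1, "tz": 4, "twist": 0, "grip": -1},
    {"tx": 0, "ty": 0.1, "tz": 6, "twist": 0, "grip": -1},
    {"tx": 0, "ty": 0.1, "tz": 8, "twist": 0, "grip": -1},
    {"tx": 0, "ty": 0.1, "tz": 10, "twist": 0, "grip": -1},
    {"tx": 0, "ty": 0.1, "tz": 10, "twist": 0, "grip": -1}
  ]
}}

```text
clock: 11.62
eef_pos: [480.8, 188.8, 169.5]
orientation: [[0.982, 0.191, -0.0], [0.191, -0.982, -0.0], [-0.0, -0.0, -1.0]]
force: [2.0, -2.9, -2.5]
width: 24.1
```

```bash
cat > f.py <<'E'
from h import *
s=env.get_state()
R=np.array(s['orientation']);print(s['clock'],np.round(s['eef_pos'],2),'tip',round(s['eef_pos'][2]-94.9,1),'tool F',np.round(R.T@s['force'],2),'tq',np.round(R.T@s['wrist_torque'],3))
E
python3 f.py
```

```text
11.6167 [480.8  188.75 169.5 ] tip 74.6 tool F [1.44 3.28 2.47] tq [-1.043  0.411  0.108]
```

Call:
{"op": "send_rows", "data": {
  "targets": [
    {"tx": 0.3, "ty": 0, "tz": 0, "twist": 0, "grip": -1},
    {"tx": 0.6, "ty": 0, "tz": 0, "twist": 0, "grip": -1},
    {"tx": 0.6, "ty": 0, "tz": 0, "twist": 0, "grip": -1},
    {"tx": 0.6, "ty": 0, "tz": 0, "twist": 0, "grip": -1}
  ]
}}

```text
clock: 11.95
eef_pos: [481.2, 188.8, 169.8]
orientation: [[0.982, 0.191, -0.001], [0.191, -0.982, -0.0], [-0.001, 0.0, -1.0]]
force: [-1.3, -3.9, -2.5]
width: 24.0
```

```bash
python3 f.py
```

```text
11.95 [481.24 188.83 169.78] tip 74.9 tool F [-2.03  3.54  2.52] tq [-0.869 -0.152 -0.041]
```

Call:
{"op": "send_rows", "data": {
  "targets": [
    {"tx": 0.3, "ty": 0, "tz": 0, "twist": 0, "grip": -1},
    {"tx": 0.6, "ty": 0, "tz": 0, "twist": 0, "grip": -1},
    {"tx": 0.6, "ty": 0, "tz": 0, "twist": 0, "grip": -1},
    {"tx": 0.6, "ty": 0, "tz": 0, "twist": 0, "grip": -1}
  ]
}}

```text
clock: 12.28
eef_pos: [482.1, 189.0, 169.9]
orientation: [[0.982, 0.191, -0.0], [0.191, -0.982, 0.0], [-0.0, -0.0, -1.0]]
force: [-1.6, -3.7, -2.3]
width: 24.0
```

```bash
python3 f.py
```

```text
12.2833 [482.06 189.01 169.93] tip 75.0 tool F [-2.3   3.35  2.26] tq [-0.898 -0.394 -0.034]
```

Call:
{"op": "send_rows", "data": {
  "targets": [
    {"tx": 0.3, "ty": 0, "tz": 0, "twist": 0, "grip": -1},
    {"tx": 0.5, "ty": 0, "tz": 0, "twist": 0, "grip": -1},
    {"tx": 0.5, "ty": 0, "tz": 0, "twist": 0, "grip": -1},
    {"tx": 0.5, "ty": 0, "tz": 0, "twist": 0, "grip": -1}
  ]
}}

```text
clock: 12.62
eef_pos: [482.6, 189.1, 170.0]
orientation: [[0.982, 0.191, 0.0], [0.191, -0.982, 0.0], [0.0, -0.0, -1.0]]
force: [-1.6, -3.5, -1.4]
width: 23.8
```

```bash
python3 f.py
```

```text
12.6167 [482.6  189.12 169.96] tip 75.1 tool F [-2.19  3.13  1.38] tq [-0.893 -0.321 -0.026]
```

Call:
{"op": "send_rows", "data": {
  "targets": [
    {"tx": 0.3, "ty": 0, "tz": 0, "twist": 0, "grip": -1},
    {"tx": 0.5, "ty": 0, "tz": 0, "twist": 0, "grip": -1},
    {"tx": 0.5, "ty": 0, "tz": 0, "twist": 0, "grip": -1},
    {"tx": 0.5, "ty": 0, "tz": 0, "twist": 0, "grip": -1}
  ]
}}

```text
clock: 12.95
eef_pos: [482.8, 189.2, 169.9]
orientation: [[0.982, 0.191, -0.001], [0.191, -0.982, -0.0], [-0.001, 0.0, -1.0]]
force: [-3.3, -4.5, 1.1]
width: 23.7
```

```bash
python3 f.py
```

```text
12.95 [482.85 189.17 169.9 ] tip 75.0 tool F [-4.07  3.79 -1.13] tq [-0.847 -0.967 -0.087]
```

Call:
{"op": "send_rows", "data": {
  "targets": [
    {"tx": -0.6, "ty": 0, "tz": 0, "twist": 0, "grip": -1},
    {"tx": -1.2, "ty": 0, "tz": 0, "twist": 0, "grip": -1},
    {"tx": -1.8, "ty": 0, "tz": 0, "twist": 0, "grip": -1},
    {"tx": -2.4, "ty": 0, "tz": 0, "twist": 0, "grip": -1},
    {"tx": -2.4, "ty": 0, "tz": 0, "twist": 0, "grip": -1},
    {"tx": -2.4, "ty": 0, "tz": 0, "twist": 0, "grip": -1}
  ]
}}

```text
clock: 13.45
eef_pos: [481.1, 188.8, 170.2]
orientation: [[0.982, 0.191, 0.001], [0.191, -0.982, 0.0], [0.001, -0.0, -1.0]]
force: [3.3, -4.0, -0.0]
width: 24.0
```

```bash
python3 f.py
```

```text
13.45 [481.13 188.83 170.2 ] tip 75.3 tool F [2.52 4.53 0.05] tq [-1.038  0.685  0.016]
```

Call:
{"op": "send_rows", "data": {
  "targets": [
    {"tx": -0.2, "ty": 0, "tz": 0, "twist": 0, "grip": -1},
    {"tx": -0.4, "ty": 0, "tz": 0, "twist": 0, "grip": -1},
    {"tx": -0.4, "ty": 0, "tz": 0, "twist": 0, "grip": -1},
    {"tx": -0.4, "ty": 0, "tz": 0, "twist": 0, "grip": -1}
  ]
}}

```text
clock: 13.78
eef_pos: [480.3, 188.7, 170.0]
orientation: [[0.982, 0.191, -0.0], [0.191, -0.982, -0.0], [-0.0, 0.0, -1.0]]
force: [2.7, -2.6, -0.2]
width: 24.2
```

```bash
python3 f.py
```

```text
13.7833 [480.32 188.69 169.99] tip 75.1 tool F [2.15 3.09 0.23] tq [-1.041  0.534  0.046]
```

Call:
{"op": "send_rows", "data": {
  "targets": [
    {"tx": -0.2, "ty": 0, "tz": 0, "twist": 0, "grip": -1},
    {"tx": -0.4, "ty": 0, "tz": 0, "twist": 0, "grip": -1},
    {"tx": -0.4, "ty": 0, "tz": 0, "twist": 0, "grip": -1},
    {"tx": -0.4, "ty": 0, "tz": 0, "twist": 0, "grip": -1}
  ]
}}

```text
clock: 14.12
eef_pos: [479.9, 188.6, 169.9]
orientation: [[0.982, 0.191, -0.0], [0.191, -0.982, -0.0], [-0.0, 0.0, -1.0]]
force: [3.7, -2.8, -0.2]
width: 23.8
```

```bash
python3 f.py
```

```text
14.1167 [479.89 188.59 169.91] tip 75.0 tool F [3.14 3.49 0.16] tq [-1.011  0.714  0.025]
```

Call:
{"op": "send_rows", "data": {
  "targets": [
    {"tx": -0.2, "ty": 0, "tz": 0, "twist": 0, "grip": -1},
    {"tx": -0.4, "ty": 0, "tz": 0, "twist": 0, "grip": -1},
    {"tx": -0.4, "ty": 0, "tz": 0, "twist": 0, "grip": -1},
    {"tx": -0.4, "ty": 0, "tz": 0, "twist": 0, "grip": -1}
  ]
}}

```text
clock: 14.45
eef_pos: [479.7, 188.6, 169.9]
orientation: [[0.982, 0.191, 0.001], [0.191, -0.982, 0.0], [0.001, -0.0, -1.0]]
force: [4.3, -1.4, -2.8]
width: 24.1
```

```bash
python3 f.py
```

```text
14.45 [479.72 188.57 169.94] tip 75.0 tool F [3.95 2.22 2.77] tq [-1.037  1.089  0.002]
```

Call:
{"op": "send_rows", "data": {
  "targets": [
    {"tx": -0.2, "ty": 0, "tz": 0, "twist": 0, "grip": -1},
    {"tx": -0.4, "ty": 0, "tz": 0, "twist": 0, "grip": -1},
    {"tx": -0.4, "ty": 0, "tz": 0, "twist": 0, "grip": -1},
    {"tx": -0.4, "ty": 0, "tz": 0, "twist": 0, "grip": -1}
  ]
}}

```text
clock: 14.78
eef_pos: [479.5, 188.5, 170.0]
orientation: [[0.982, 0.191, 0.001], [0.191, -0.982, 0.0], [0.001, -0.0, -1.0]]
force: [4.1, -3.2, -2.7]
width: 24.1
```

```bash
python3 f.py
python3 - <<'E'
from h import *
c=cap('wrist','w8'); pickle.dump(c,open('w8.pkl','wb'))
im=cv2.imread('pics/w8.png');cv2.imwrite('pics/w8d.png',cv2.resize(im[140:230,210:305],None,fx=6.5,fy=6.5,interpolation=2))
E
```

```text
14.7833 [479.49 188.5  169.98] tip 75.1 tool F [3.37 3.91 2.7 ] tq [-1.114  1.277 -0.01 ]
```

View pics/w8d.png

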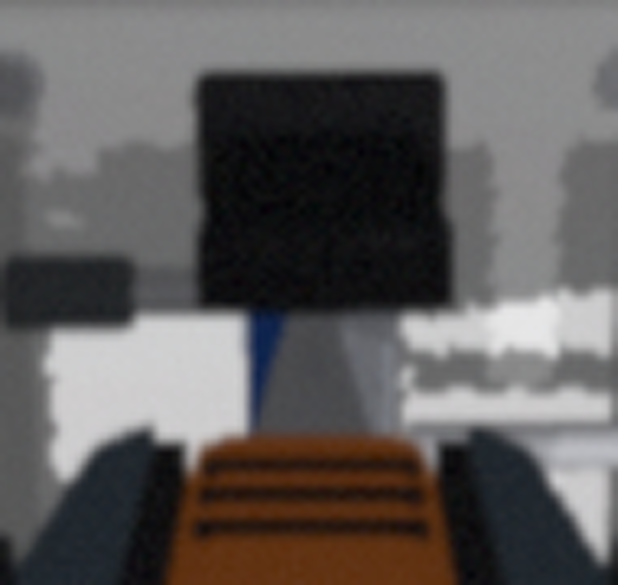

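Call:
{"op": "send_rows", "data": {
  "targets": [
    {"tx": 0.6, "ty": 0, "tz": 0, "twist": 0, "grip": -1},
    {"tx": 1.2, "ty": 0, "tz": 0, "twist": 0, "grip": -1},
    {"tx": 1.2, "ty": 0, "tz": 2, "twist": 0, "grip": -1},
    {"tx": 1.2, "ty": 0, "tz": 4, "twist": 0, "grip": -1},
    {"tx": 1.2, "ty": 0, "tz": 6.5, "twist": 0, "grip": -1},
    {"tx": 1.2, "ty": 0, "tz": 9, "twist": 0, "grip": -1},
    {"tx": 1.2, "ty": 0, "tz": 12, "twist": 0, "grip": -1},
    {"tx": 1.2, "ty": 0, "tz": 12, "twist": 0, "grip": -1},
    {"tx": 1.2, "ty": 0, "tz": 12, "twist": 0, "grip": -1}
  ]
}}

```text
clock: 15.58
eef_pos: [480.3, 188.6, 157.5]
orientation: [[0.982, 0.191, -0.0], [0.191, -0.982, -0.0], [-0.0, 0.0, -1.0]]
force: [4.3, -2.9, -5.0]
width: 23.7
```

```bash
python3 f.py
```

```text
15.5833 [480.29 188.64 157.5 ] tip 62.6 tool F [3.64 3.66 5.  ] tq [-1.039  1.034 -0.043]
```

Call:
{"op": "send_rows", "data": {
  "targets": [
    {"tx": 0.4, "ty": 0, "tz": 0, "twist": 0, "grip": -1},
    {"tx": 0.7, "ty": 0, "tz": 0, "twist": 0, "grip": -1},
    {"tx": 0.7, "ty": 0, "tz": 0, "twist": 0, "grip": -1},
    {"tx": 0.7, "ty": 0, "tz": 0, "twist": 0, "grip": -1}
  ]
}}

```text
clock: 15.92
eef_pos: [480.7, 188.7, 157.7]
orientation: [[0.982, 0.191, -0.001], [0.191, -0.982, -0.0], [-0.001, 0.0, -1.0]]
force: [1.7, -2.8, -3.6]
width: 24.1
```

```bash
python3 f.py
```

```text
15.9167 [480.71 188.73 157.72] tip 62.8 tool F [1.15 3.05 3.63] tq [-0.955  0.282  0.001]
```

Call:
{"op": "send_rows", "data": {
  "targets": [
    {"tx": 0, "ty": 0, "tz": 2, "twist": 0, "grip": -1},
    {"tx": 0, "ty": 0, "tz": 4, "twist": 0, "grip": -1},
    {"tx": 0, "ty": 0, "tz": 6, "twist": 0, "grip": -1},
    {"tx": 0, "ty": 0, "tz": 7, "twist": 0, "grip": -1},
    {"tx": 0, "ty": 0, "tz": 7, "twist": 0, "grip": -1},
    {"tx": 0, "ty": 0, "tz": 7, "twist": 0, "grip": -1}
  ]
}}

```text
clock: 16.42
eef_pos: [481.0, 188.8, 150.7]
orientation: [[0.982, 0.191, 0.0], [0.191, -0.982, 0.0], [0.0, 0.0, -1.0]]
force: [2.8, -3.0, -3.9]
width: 24.2
```

```bash
python3 f.py
```

```text
16.4167 [481.05 188.8  150.75] tip 55.8 tool F [2.17 3.48 3.88] tq [-1.09   0.717 -0.015]
```

Call:
{"op": "send_rows", "data": {
  "targets": [
    {"tx": 0, "ty": 0, "tz": 1, "twist": 0, "grip": -1},
    {"tx": 0, "ty": 0, "tz": 2, "twist": 0, "grip": -1},
    {"tx": 0, "ty": 0, "tz": 3, "twist": 0, "grip": -1},
    {"tx": 0, "ty": 0, "tz": 4, "twist": 0, "grip": -1}
  ]
}}

```text
clock: 16.75
eef_pos: [481.2, 188.8, 147.0]
orientation: [[0.982, 0.191, 0.0], [0.191, -0.982, 0.0], [0.0, -0.0, -1.0]]
force: [2.0, -5.2, 3.1]
width: 24.0
```

```bash
python3 f.py
```

```text
16.75 [481.23 188.85 147.05] tip 52.1 tool F [ 0.92  5.49 -3.13] tq [-1.144  0.32  -0.027]
```

Call:
{"op": "send_rows", "data": {
  "targets": [
    {"tx": 0, "ty": 0, "tz": 1, "twist": 0, "grip": -1},
    {"tx": 0, "ty": 0, "tz": 2, "twist": 0, "grip": -1},
    {"tx": 0, "ty": 0, "tz": 3, "twist": 0, "grip": -1}
  ]
}}

```text
clock: 17.0
eef_pos: [481.2, 188.8, 144.1]
orientation: [[0.982, 0.191, 0.0], [0.191, -0.982, 0.0], [0.0, 0.0, -1.0]]
force: [1.4, -4.7, 5.7]
width: 23.8
```

```bash
python3 f.py
```

```text
17.0 [481.16 188.81 144.08] tip 49.2 tool F [ 0.51  4.92 -5.7 ] tq [-1.201 -0.044 -0.043]
```

Call:
{"op": "send_rows", "data": {
  "targets": [
    {"tx": -0.05, "ty": 0, "tz": 1, "twist": 0, "grip": -1},
    {"tx": -0.1, "ty": 0, "tz": 2, "twist": 0, "grip": -1},
    {"tx": -0.15, "ty": 0, "tz": 3, "twist": 0, "grip": -1}
  ]
}}

```text
clock: 17.25
eef_pos: [481.0, 188.8, 141.1]
orientation: [[0.982, 0.191, 0.0], [0.191, -0.982, -0.0], [0.0, 0.0, -1.0]]
force: [-0.3, -4.4, 6.0]
width: 23.8
```

```bash
python3 f.py
```

```text
17.25 [481.01 188.8  141.13] tip 46.2 tool F [-1.16  4.3  -5.96] tq [-1.216 -0.087 -0.063]
```

Call:
{"op": "send_rows", "data": {
  "targets": [
    {"tx": -0.05, "ty": 0, "tz": 1, "twist": 0, "grip": -1},
    {"tx": -0.1, "ty": 0, "tz": 2, "twist": 0, "grip": -1},
    {"tx": -0.15, "ty": 0, "tz": 3, "twist": 0, "grip": -1}
  ]
}}

```text
clock: 17.5
eef_pos: [480.9, 188.8, 138.3]
orientation: [[0.982, 0.191, 0.0], [0.191, -0.982, -0.0], [0.0, 0.0, -1.0]]
force: [-0.3, -5.7, 7.4]
width: 23.9
```

```bash
python3 f.py
```

```text
17.5 [480.9  188.78 138.25] tip 43.4 tool F [-1.41  5.49 -7.39] tq [-1.307 -0.181 -0.055]
```

Call:
{"op": "send_rows", "data": {
  "targets": [
    {"tx": -0.08, "ty": 0, "tz": 1, "twist": 0, "grip": -1},
    {"tx": -0.16, "ty": 0, "tz": 2, "twist": 0, "grip": -1},
    {"tx": -0.24, "ty": 0, "tz": 3, "twist": 0, "grip": -1}
  ]
}}

```text
clock: 17.75
eef_pos: [480.7, 188.7, 135.3]
orientation: [[0.982, 0.191, 0.0], [0.191, -0.982, 0.0], [0.0, 0.0, -1.0]]
force: [-0.5, -6.5, 9.0]
width: 24.3
```

```bash
python3 f.py
python3 - <<'E'
from h import *
for n in('wrist','scene','top'):
    c=cap(n,n+'9'); pickle.dump(c,open(n+'9.pkl','wb'))
im=cv2.imread('pics/wrist9.png');cv2.imwrite('pics/w9d.png',cv2.resize(im[130:230,200:310],None,fx=6,fy=6,interpolation=2))
im=cv2.imread('pics/scene9.png');cv2.imwrite('pics/s9c.png',cv2.resize(im[200:325,180:290],None,fx=4.8,fy=4.8,interpolation=2))
E
python3 f.py
```

```text
17.75 [480.72 188.73 135.3 ] tip 40.4 tool F [-1.7   6.27 -9.03] tq [-1.31  -0.231 -0.113]
17.9 [480.66 188.71 135.15] tip 40.2 tool F [-0.12  5.11 -4.88] tq [-1.238  0.103 -0.081]
```

View pics/w9d.png

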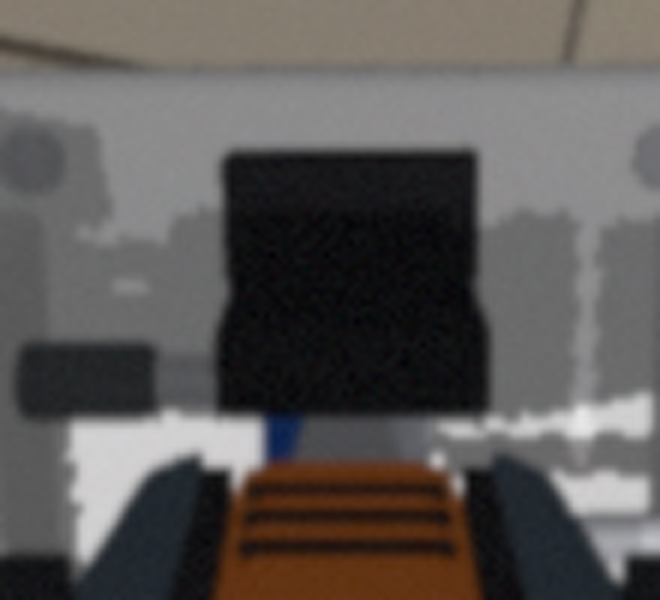

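View pics/s9c.png

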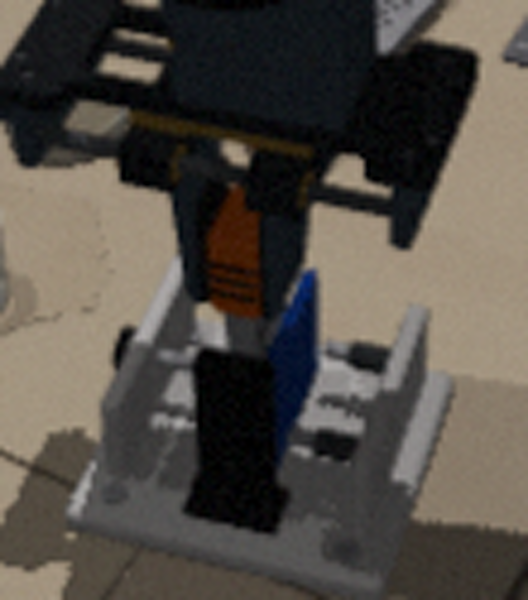

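Run:
```python
from h import *
# scene: right edge of blue, soft-edge per row
def bl(c): 
    im=cv2.GaussianBlur(c['image'],(0,0),.6).astype(float); return im[...,2]-im[...,0]
A={n:bl(pickle.load(open(n+'.pkl','rb'))) for n in('scene0','scene6','scene7','scene9')}
def redge(B,r):
    row=B[r,236:256]; m=row.max(); k=np.argmax(row)
    if m<30:return np.nan
    for x in range(k,len(row)-1):
        if row[x]>m/2>=row[x+1]: return 236+x+(row[x]-m/2)/(row[x]-row[x+1])
    return np.nan
rows=range(256,292,1)
E={n:np.array([redge(B,r) for r in rows]) for n,B in A.items()}
for n in ('scene6','scene7','scene9'): d=E[n]-E['scene0'];print(n,np.round(d,2).tolist(),'med',np.nanmedian(d))
T=pickle.load(open('scene0.pkl','rb')); a=np.radians(11);p0=np.array([484,172,60.]);print('px per mm',proj(T,p0+[-np.cos(a),-np.sin(a),0])-proj(T,p0))
# wrist
for n in('w3','wrist6','wrist7','w8','wrist9'):
    c=pickle.load(open(n+'.pkl','rb'));im=c['image'].astype(float);R=np.array(c['s']['orientation'])
    # post bottom row
    f,cx,cy=K(c)
    g=im.sum(2); colr=g[:,258] if 0 else None
    # post face bottom edge row at px column of left part
    u=int(round(proj(c,[464.5,198.5,106])[0,0])); v0=int(proj(c,[463,198.2,106])[0,1])
    col=g[v0-6:v0+8,u+1]; pr=v0-6+np.argmax(np.diff(col))
    r=pr+3; B=im[r,:,2]-im[r,:,0]
    x0=int(proj(c,[469.5,195,87])[0,0]); seg=B[x0-8:x0+8]; m=seg.max(); k=next(i for i in range(len(seg)-1) if seg[i]<m/2<=seg[i+1]); xe=x0-8+k+(m/2-seg[k])/(seg[k+1]-seg[k])
    # post left/right edges at row pr-2
    G=g[pr-3]; 
    def edge(xc,s):
        sg=G[xc-7:xc+8]; h=(sg.max()+sg.min())/2
        for i in range(14):
            if (sg[i]-h)*(sg[i+1]-h)<=0: return xc-7+i+(h-sg[i])/(sg[i+1]-sg[i])
    L=edge(int(proj(c,[462.9,198,106])[0,0]),0);Rr=edge(int(proj(c,[495.1,204.5,106])[0,0]),1)
    X=(onz(c,[(xe,r)],87)[0]); PL=onz(c,[(L,pr-3),(Rr,pr-3)],106); ax=np.array([np.cos(a),np.sin(a),0])
    print(n,pr,'blue lip edge rel post mid (stand x):',round((X-PL.mean(0))@ax,2),'post w',round(np.linalg.norm(PL[1]-PL[0]),1))
```

```text
scene6 [-0.05, -0.02, 0.02, 0.03, 0.12, 0.19, 0.21, 0.19, 0.5, 0.39, 0.81, 1.72, 2.33, 3.05, 3.41, 3.88, 4.68, 5.05, 2.1, 0.38, -0.12, -0.12, -0.05, -0.06, -0.16, -0.17, 0.02, 0.03, -0.11, -0.04, 0.06, 0.08, 0.13, nan, nan, nan] med 0.1190476190476204
scene7 [-0.0, -0.01, -0.0, 0.06, 0.07, 0.16, 0.1, 0.26, 0.5, 0.71, 0.6, 1.7, 0.95, 2.03, 3.33, 3.83, 4.66, 5.05, 2.16, 0.33, -0.12, -0.03, 0.0, -0.15, -0.08, -0.08, 0.05, 0.08, -0.05, 0.04, 0.01, -0.09, -0.08, nan, nan, nan] med 0.07229965156793128
scene9 [nan, 0.4, 0.54, 0.62, 0.7, 0.8, 0.85, 0.74, 1.08, 1.19, 1.24, 2.8, 3.71, 3.79, 4.1, 4.47, 5.5, 5.97, 3.03, 1.34, 0.72, 0.43, 0.21, 0.56, 0.53, 0.28, 0.59, 0.57, 0.5, 0.7, 0.93, 0.7, 0.32, nan, nan, nan] med 0.7259320175438546
px per mm [[0.43647271 0.10230868]]
w3 165 blue lip edge rel post mid (stand x): -10.7 post w 33.0
wrist6 174 blue lip edge rel post mid (stand x): -14.0 post w 28.6
wrist7 184 blue lip edge rel post mid (stand x): -10.49 post w 33.4
w8 187 blue lip edge rel post mid (stand x): -10.6 post w 33.3
wrist9 198 blue lip edge rel post mid (stand x): -11.53 post w 33.1
```

Call:
{"op": "send_rows", "data": {
  "targets": [
    {"tx": -0.06, "ty": 0, "tz": 1, "twist": 0, "grip": -1},
    {"tx": -0.12, "ty": 0, "tz": 2, "twist": 0, "grip": -1},
    {"tx": -0.12, "ty": 0, "tz": 2, "twist": 0, "grip": -1},
    {"tx": -0.12, "ty": 0, "tz": 2, "twist": 0, "grip": -1},
    {"tx": -0.12, "ty": 0, "tz": 2, "twist": 0, "grip": -1}
  ]
}}

```text
clock: 18.32
eef_pos: [480.6, 188.7, 133.2]
orientation: [[0.982, 0.191, 0.0], [0.191, -0.982, 0.0], [0.0, 0.0, -1.0]]
force: [1.0, -5.0, 6.3]
width: 23.9
```

```bash
python3 f.py
python3 - <<'E'
from h import *
for n in('wrist','scene'):
    c=cap(n,n+'10'); pickle.dump(c,open(n+'10.pkl','wb'))
g=lambda f:cv2.cvtColor(cv2.imread(f),cv2.COLOR_BGR2GRAY).astype(np.float32)
a=g('pics/wrist6.png')[206:240,236:281]
for f in('w5','wrist7','w8','wrist9','wrist10'):
    b=g(f'pics/{f}.png')
    r=cv2.matchTemplate(b[195:255,226:291],a,cv2.TM_CCOEFF_NORMED); _,m,_,p=cv2.minMaxLoc(r); x,y=p
    def sub(l): return 0.5*(l[0]-l[2])/(l[0]-2*l[1]+l[2])
    dx=sub(r[y,x-1:x+2]);dy=sub(r[y-1:y+2,x]);print(f,round(m,3),round(x+dx-10,2),round(y+dy-11,2))
im=cv2.imread('pics/scene10.png');cv2.imwrite('pics/s10c.png',cv2.resize(im[200:325,180:290],None,fx=4.8,fy=4.8,interpolation=2))
def bl(c): 
    im=cv2.GaussianBlur(c['image'],(0,0),.6).astype(float); return im[...,2]-im[...,0]
def redge(B,r):
    row=B[r,236:256]; m=row.max(); k=np.argmax(row)
    if m<30:return np.nan
    for x in range(k,len(row)-1):
        if row[x]>m/2>=row[x+1]: return 236+x+(row[x]-m/2)/(row[x]-row[x+1])
    return np.nan
A=[bl(pickle.load(open(n+'.pkl','rb'))) for n in('scene6','scene7','scene9','scene10')]
E=np.array([[redge(B,r) for r in range(257,289)] for B in A]); ref=(E[0]+E[1])/2
for i in(2,3): d=E[i]-ref; print(np.nanmedian(d)/.436, np.nanmean(d)/.436)
E
python3 f.py
```

```text
18.3167 [480.61 188.73 133.22] tip 38.3 tool F [-0.02  5.12 -6.31] tq [-1.266  0.036 -0.063]
w5 0.988 -0.09 -0.08
wrist7 0.965 -0.08 -0.05
w8 0.92 -0.09 -0.06
wrist9 0.879 -0.27 -0.01
wrist10 0.873 -0.26 -0.01
1.4509236201654772 1.622657714812603
1.6688932752997871 1.856903645824336
18.4167 [480.57 188.71 133.21] tip 38.3 tool F [-1.27  5.18 -6.58] tq [-1.246  0.041 -0.078]
```

View pics/s10c.png

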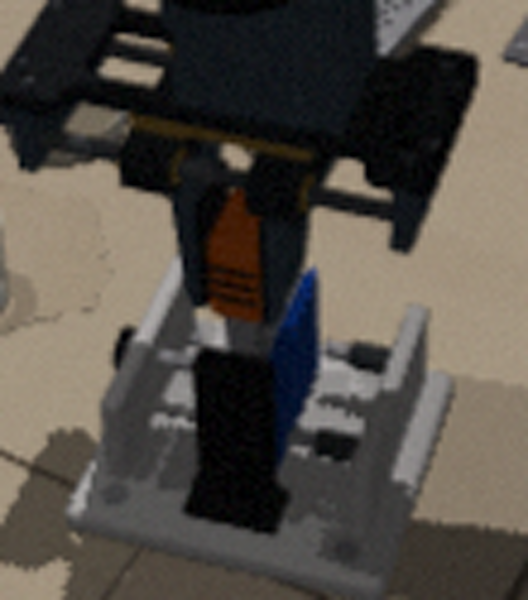

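View pics/wrist10.png

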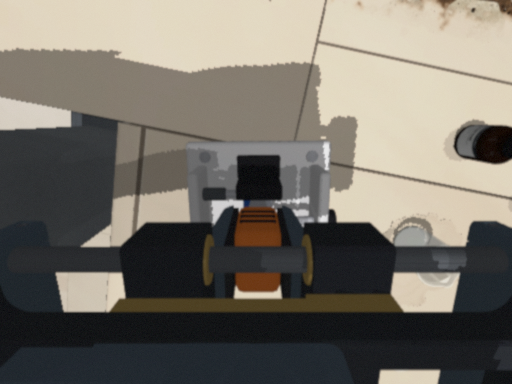

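```bash
python3 f.py; python3 -c "
from plant import env
print(env.sign_off())"
```

```text
18.4167 [480.57 188.71 133.21] tip 38.3 tool F [-1.27  5.18 -6.58] tq [-1.246  0.041 -0.078]
the job is handed in; nothing more can be done
None
```

I handed the job in at 18.4 s. The gauge is still gripped and held between the plates, flush on the post, with its tip about 38 mm above the bench.

I lifted the gauge from the grey holder and pressed its edge against the guide post above the gap. I then felt for both plates to centre it and slid it down with the edge on the post.

Last checks:
- **Forces:** the gauge pushes on the post with about 5 N. The side force across the gap is close to zero (-1.3 to 0 N), which means the blade bears on both plates. Downward force was 9 N while sliding and about 6.5 N at rest. Adding the gauge's weight, that makes roughly 10 and 8 N on the blade, inside the 7 to 15 N given.
- **Upright and gripped:** the tool is upright to within about 0.1°. The handle moved less than 0.3 px in the grip, so it did not slip.
- **Blue plate pushed back:** the estimates disagree somewhat. Feeling for the plates gives a gap of about 6.5 mm and a push of about 1.6 mm. The scene camera gives 1.7 mm (median) to 1.9 mm (mean). The wrist camera gave about 0.9 mm just before the last 2 mm of descent, so about 1.2 mm now. All are between 1 and 2 mm.

The larger look-alike gauge stood upright in the first picture but was lying down by the first wrist picture at 1.4 s. The arm's path did not come near it, so it seems to have fallen by itself. I left it where it was.

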